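Pin the clamp bar of a jar shaker with its ball-lock pin

TASK

Clamp the glaze jar in the shaker: swing the clamp bar down by its black handle until its rubber pad bears on the jar lid and the eye of the bar lies in the slot between the two ears of the front post. Then take the ball-lock pin from its saddle, hold its thumb button in, push it through ears and eye until its sprung collar is pressed home against the ear, and let go so that the button springs out and the balls lock it. Do not force the pin (a skilled hand never pushes harder than about 2.5 kg), keep the jar upright on its mat and leave the other things on the bench alone.

Things in the scene. Friction and masses are not known exactly. Their poses are not given: they have to be found in the camera images.
- shaker: bench jar shaker: grey housing, fixed, 200 x 280 x 34 mm, dial on its front (-x) side; over its right part a shaking deck with a rubber mat (top z = 49 mm), hinge post and front post. Origin on the worktop under the middle of the deck's stroke; x from front post to hinge post, z up. The deck, with all it carries, stopped anywhere within 12 mm of mid-stroke along y (not measured) and stands firm.
- bore_mouth (a point): centre of the front post's bore on the outer face of its entry ear at mid-stroke: (-65, 16, 175) mm in the shaker's frame. The true one is up to 12 mm off along y (deck) and 3.5 mm in z (post height, set by a screw): feel for it. The pin goes in towards -y; its origin is here when home. Two steel ears 8 mm thick, 16 mm slot, 17 mm bores, 42 mm wide, tops 21 mm above the axis.
- hinge (a point): clamp bar's hinge axis, mid width, with the deck at mid-stroke: (65, 0, 175) mm in the shaker's frame; the axis runs along y, so x and z are exact.
- clamp_bar (a joint): clamp bar angle, rad: 0 = level; grows as it opens upward (starts 0.55 to 0.9; stops -0.04, 1.1). A stiff hinge (0.17 N m) holds it. Its sprung pad (1.2 N/mm) meets the jar lid at about 0.06; pushed to 0 or below and let go, it springs back to at most 0.03. Its eye, 130 mm from the hinge (17.4 mm hole, 14 mm thick), is then a few mm off the ears' bores; the pin's nose draws it into line.
- handle_level (a point): middle of the bar's black side handle when the bar is level and the deck at mid-stroke: a 16 mm dia. grip, 62 mm long along y, 175 mm from the hinge axis, sticking out to -y of the bar's end; (-110, -45, 175) mm in the shaker's frame, true y up to 12 mm off. Pinched from above across the shaker's x, it turns between the finger pads as the bar swings; a few newtons move the bar.
- pin: ball-lock pin, steel and aluminium, 0.13 to 0.2 kg; origin on its axis at the hard end of its collar's travel, axis along its own y (parallel to the shaker's y at the start), nose towards -y. From nose to button, y in mm: taper -63 (4 dia.) to -43, shank -43 to 0 (16 dia.), sprung collar -4 to 8 (24 dia.), neck 8 to 40 (10 dia.), flange 40 to 46, button 58 to 66.
- pin_flange (a point): centre of the neck-side face of the pin's round finger flange (52 mm dia., 6 mm thick, 40 mm behind its origin). To press the button as a hand does: from above, one finger on this face above the neck, the other on the button, closing along the pin's axis, fingertips 9 mm above the axis.
- pin_balls (a point): on the pin's axis between its two locking balls (one on the +x, one on the -x side), 37.5 mm ahead of its origin. Button out, they stand 3 mm out of the shank and do not pass a bore; held in, they are flush. They come free behind the far ear when the collar is pressed back by 1.5 to 4 mm against the entry ear.
- pin_collar_face (a point): front face of the pin's sprung collar (24 mm dia.): 4 mm ahead of the pin's origin when free, level with it when fully pressed back; spring 2 N at the start, 6 N pressed back, then a hard stop. It bears on the entry ear and afterwards keeps the locked pin from rattling.
- button_face (a point): centre of the outer face of the pin's round thumb button, 40 mm dia., 8 mm thick; 66 mm behind the pin's origin, 60 mm when pressed (20 mm from here to the flange's far face).
- pin_button (a joint): travel of the thumb button, m: 0 = out (balls out), 0.006 = fully in (balls in); spring 4 N at the start, 12 N fully in. From 0.0045 on the balls pass the bores. While the balls are inside a bore it cannot come out.
- saddle (a point): where the pin's origin lies when parked, give or take 4 mm along y: over the left part of the housing, two notched steel plates carry it level under neck and shank, 34 mm wide, reaching 4 mm above its axis (plates 20 mm to +y and 24 mm to -y of here). Lift the pin straight up.
- jar: lidded glass jar, 71 mm dia., 102 mm high, 0.3 to 0.5 kg, loose on the rubber mat of the deck under the clamp bar; origin under its centre.
- cup: small lidded grey cup, 74 mm dia., 77 mm high, bystander; origin under its centre.
- tile_a: pale glazed test tile 75 x 40 x 8 mm, bystander; origin under its centre.
- brush: round glaze brush 248 mm long, lying, bystander; origin under its centre.

How it is judged:
By the outcome, as a careful person would: the job done as asked, in the order asked, and still so for the second after the job is handed in, with the robot touching nothing.
It also fails if it takes over 72 s, if anything falls off the work surface, if the arm or the gripper's body presses on something with over 40 N, if the wrist force passes 120 N, or if a joint passes its speed limit or range.

ROBOT

A 6-joint arm with a two-finger parallel gripper is mounted at the origin on the work surface; the furniture and walls round the work are solid. World frame = base frame: x ahead of the robot, y to its left, z up, the work surface at z = 0. Lengths are in m, angles in rad, forces in N, time in s.
With the tool pointing down it reaches from about 0.4 to 0.825 m from the base axis. Payload 7 kg.
Tool frame: the origin (TCP) lies midway between the tips of the shut fingers; the grasp point (between the pads) lies 19 mm behind it; z points along the fingers, y is the line along which they close (so a half turn about z gives the same grasp; the last joint's range is limited). The gripper opens to 88 mm and grips with 3 to 60 N. Pads are 19 mm wide; open, the fingers measure 130 mm over their backs; the gripper's body (78 mm by 193 mm) begins 47 mm behind the grasp point.
Start: joints at [-0.884, 0.359, 0.012, 0, -1.224, -0.288], TCP at [0.262, -0.622, 0.227] pointing down, gripper open.
Joint ranges: [-3.07, 3.07], [-1.43, 2.12], [-1.02, 1.25], [-3.03, 1.67], [-3.05, -0], [-3.03, 3.03]. Speed limits (rad/s): [2.39, 2.39, 3.01, 3.14, 3.14, 3.14].

INTERFACE

Orientations are given as a rotation vector (axis times angle).
In Python, from plant import robot, cams gives the robot as it stands. The module is installed in compiled form; this text tells all that it offers.
- The arm moves only by the tool apply_moves, never from a script. Its argument "targets" is a list that holds one entry, the list of rows, each a list of 6 numbers: the shift along the world's x, y, z as a fraction of full scale, then the turn, a rotation vector about the world's x, y, z as a fraction of full scale. In form: [[[dx, dy, dz, ax, ay, az], ...]]. A call has 1 to 20 rows; each row shifts and turns the commanded pose from where the row before left it; what a row does not reach is not made up. Full scale, the value 1, is 150 mm for a shift and pi rad for a turn. A row lasts 1/10 s, in which the tool goes at most 50 mm and 8.59 degrees, less where a joint would pass 70% of its speed; a pose out of reach is approached as far as the arm can. A call with a number of a shift or a turn outside -1 to 1 is refused whole. A call with a gripper value outside its range is refused whole. "grip" is the opening, from -1 (shut) to 1 (fully open), set as the call begins (left out, the last holds). The fingers move at their own pace and stop on an object; "newtons" is the grip in N (left out, the last holds). Time passes only in rows, so rows that do not move let the fingers close. It gives the time, the measured TCP pose, the force, the opening and the grip force at its end, in the units of the state.
- robot.state(): the state, without advancing time (a new reading comes with each control period).
- cams.capture(name): name is "side" or "top" or "wrist"; returns a dict with "img" (384x512x3 uint8, red, green, blue), "camera_matrix" (3x3 intrinsics, pixels), "cam_to_world" (4x4, takes a point from camera to world coordinates). Camera axes: x right, y up, looking along -z (the intrinsics and any distortion apply to the point x, -y, -z); pixel columns grow to the right and rows downward; lengths in m; the calibration is good to about 2 mm. A picture is of the moment at which its call begins. There is no depth.
- robot.hand_in(): hands the job in; it is judged then, once.
Trained networks look in the newest picture that a camera, given by its name, has taken for a name from the list of things; names that differ only in an ending like _2 or _b are one class to them, and where a whole thing is asked for, a point or a joint stands for the part that bears it (a point fixed in the world has none). Each returns a list of dicts, best first, with "p" (0 to 1); they miss things now and then, are a little off and sometimes report something else, mostly with a low value. They report only what shows in the picture. A call takes as long as a camera call.
- cams.search_frame(camera, name): "extent" ([left, top, width, height] in pixels, round what is visible of it).
- cams.cut_out(camera, name): "mask" (384x512 bool, what is visible of it) and "extent" ([left, top, width, height] in pixels, round what is visible of it).
- cams.tip_of(camera, name): "uv" ([column, row] in pixels: a listed point, or the origin of a listed thing).
The state is a dict: "clock": time; "qpos": joint angles; "dq": joint speeds; "joint_efforts": joint torques, N m; "tcp_pos": TCP position; "eef_rot": TCP orientation; "contact_force": force on the tool from outside, world axes, zero at the start; "moment": the same for the moment, N m; "gripper_width": finger opening in m; "finger_force": force on a finger pad.
Only numpy, scipy, OpenCV 4.12 (cv2) and the standard library are available. Lean on these libraries where they do the work, as an engineer would, in place of code of your own. Each camera call takes 0.05 s, during which the arm holds its last target. There are 200 camera calls.

## Working session

There is one attempt and no reset: what is moved stays moved. The work goes in short steps, Python scripts to look and compute and a tool call to move; the robot and the scene stay as the last step left them, time stands still between calls to the robot, and variables do not carry over. Pictures are saved under pics/ and viewed, at most 14 in all, crops included, and the job is handed in when it is done.

Besides the shell and the picture viewer there is one more tool, called after ">>>" as name([rows], argument=value, ...), one row to a line, values as JSON. apply_moves: Moves the arm, as the interface text tells. Shift numbers are shares of 150 mm and turn numbers shares of pi rad, none past 1 either way. Its arguments: {"type":"object","properties":{"targets":{"type":"array"},"grip":{"type":"number"},"newtons":{"type":"number"}},"required":["targets"]}

```bash
mkdir -p pics
cat > h.py <<'E'
import numpy as np, cv2
from plant import robot, cams
from scipy.spatial.transform import Rotation as R
def ray(c,uv):
    K=np.array(c["camera_matrix"]);T=np.array(c["cam_to_world"])
    d=np.linalg.inv(K)@[uv[0],uv[1],1]; d=T[:3,:3]@(d*[1,-1,-1]); return T[:3,3],d/np.linalg.norm(d)
def proj(c,p):
    K=np.array(c["camera_matrix"]);T=np.array(c["cam_to_world"])
    q=T[:3,:3].T@(np.array(p)-T[:3,3])*[1,-1,-1]; q=K@q; return q[:2]/q[2]
def tri(rs):
    A=0;b=0
    for o,d in rs:
        M=np.eye(3)-np.outer(d,d);A=A+M;b=b+M@o
    x=np.linalg.solve(A,b); return x,[round(1e3*float(np.linalg.norm((np.eye(3)-np.outer(d,d))@(x-o))),1) for o,d in rs]
def onz(r,z): o,d=r; return o+d*(z-o[2])/d[2]
E
cat > a.py <<'E'
from h import *
np.set_printoptions(precision=4,suppress=True)
s=robot.state();print(s["clock"],s["tcp_pos"],s["eef_rot"],s["contact_force"],s["gripper_width"])
C={n:cams.capture(n) for n in("side","top")}
for n,c in C.items(): cv2.imwrite(f"pics/{n}0.png",cv2.resize(c["img"][:,:,::-1],(768,576),interpolation=cv2.INTER_CUBIC)); print(n,c["cam_to_world"][:3,3],c.keys())
for t in ["shaker","bore_mouth","hinge","handle_level","pin","pin_flange","pin_balls","pin_collar_face","button_face","saddle","jar","cup","tile_a","brush"]:
    rs=[]
    for n,c in C.items():
        r=cams.tip_of(n,t)
        if r: print(t,n,np.round(r[0]["uv"],1),round(r[0]["p"],2)); rs.append(ray(c,r[0]["uv"]))
    if len(rs)==2: print("   ",*tri(rs))
E
python3 a.py
```

```text
0.0 [ 0.2619 -0.6216  0.2256] [ 0.622  -3.0789 -0.0025] [-0.6326 -0.6618 -0.7331] 0.08763439887002125
side [0.4444 0.9093 0.7352] dict_keys(['img', 'camera_matrix', 'cam_to_world'])
top [0.3811 0.0823 1.182 ] dict_keys(['img', 'camera_matrix', 'cam_to_world'])
shaker side [254.8 247.8] 0.88
shaker top [249.7 194.8] 0.64
    [ 0.531   0.1013 -0.0061] [3.6, 3.6]
bore_mouth side [279.  186.1] 0.86
bore_mouth top [258.7 215.3] 0.81
    [0.4694 0.0795 0.1732] [0.5, 0.5]
hinge side [228.1 200.7] 0.65
handle_level top [295.7 212.9] 0.58
pin side [286.5 256.8] 0.89
pin top [209.7 227.8] 0.56
    [0.4474 0.1918 0.054 ] [2.4, 2.4]
pin_flange side [293.7 268.6] 0.65
pin_flange top [191.2 236.7] 0.96
    [0.4284 0.2332 0.0587] [0.5, 0.5]
pin_balls side [277.4 244.5] 0.96
pin_balls top [218.7 218.6] 0.71
    [0.4686 0.1701 0.0707] [1.2, 1.2]
pin_collar_face side [283.  251.3] 0.46
button_face side [300.9 273.7] 0.7
button_face top [177.5 244.6] 0.6
    [0.4116 0.2617 0.073 ] [1.1, 1.1]
saddle side [287.6 255.9] 0.67
saddle top [180.9 246. ] 0.71
    [0.4246 0.2481 0.1092] [18.1, 18.1]
jar side [252.3 229.2] 0.7
jar top [248.9 193.9] 0.85
    [0.5308 0.1021 0.0556] [2.0, 2.0]
cup side [235.1 205. ] 0.76
cup top [324.8 168.4] 0.87
    [ 0.6024 -0.0839 -0.0112] [0.3, 0.3]
tile_a side [278.3 188. ] 0.56
tile_a top [325.8 232.6] 0.69
    [ 0.4581 -0.0745  0.0615] [18.3, 18.3]
brush side [299.2 191.5] 0.71
brush top [355.8 239.4] 0.89
    [ 0.4211 -0.1547 -0.0014] [5.9, 5.9]
```

View pics/side0.png

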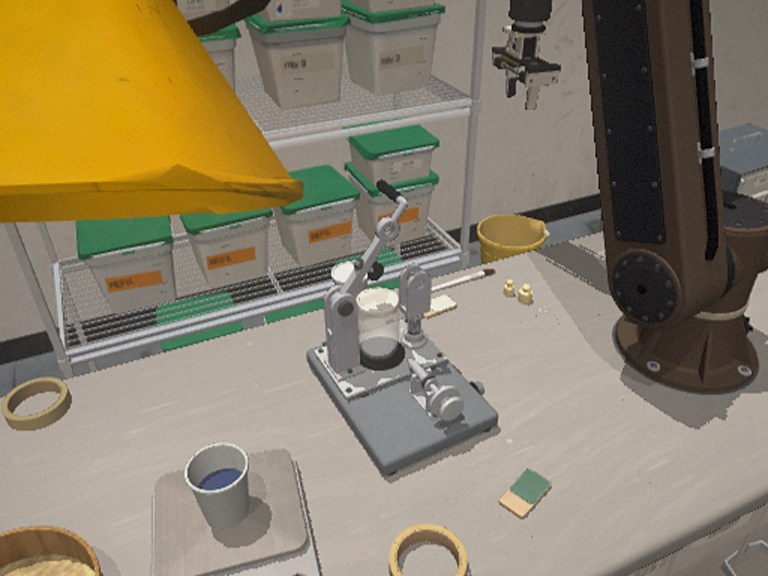

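View pics/top0.png

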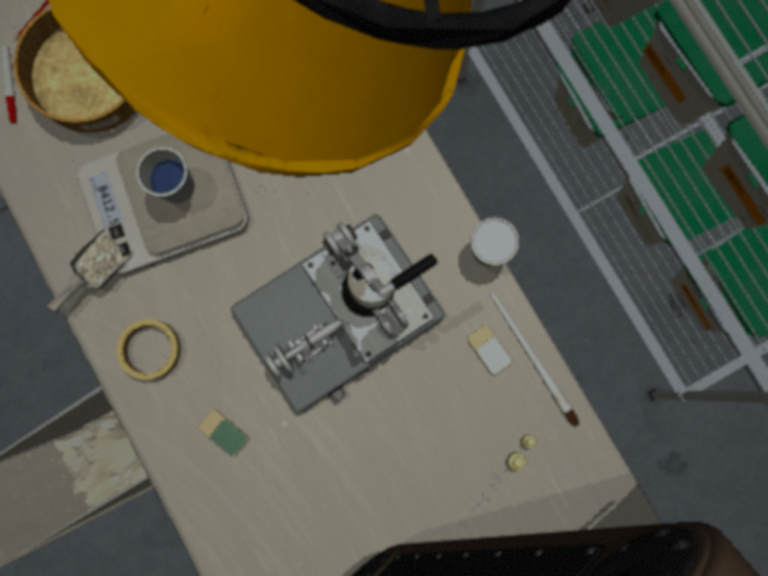

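The side view shows the shaker in the centre, with the bar open and its handle at (390,190). The pin is in its saddle at (440,390) with the button towards the camera. A yellow lamp hood hangs top left, its rim at (300,188). The top view shows the housing corners at (232,312), (376,214), (443,316) and (300,412), and the lamp rim across the top. Next I'll fit the shaker pose and place the lamp.

```bash
cat > b.py <<'E'
from h import *
np.set_printoptions(precision=4,suppress=True)
C={n:cams.capture(n) for n in("side","top")}
# lamp
for n in C:
    im=cv2.cvtColor(C[n]["img"],cv2.COLOR_RGB2HSV); m=cv2.inRange(im,(18,150,60),(32,255,255))
    k,l,st,_=cv2.connectedComponentsWithStats(m); i=1+np.argmax(st[1:,4]); C[n]["lm"]=l==i
S=C["side"]["lm"]; 
P=[]
v,u=np.where(C["top"]["lm"])
bot=[(a,v[u==a].max()) for a in range(u.min(),u.max(),6)]
ss=[(a,np.where(S[:,a])[0].max()) for a in range(0,200,4) if S[:,a].any()]
for q in bot:
    best=min((max(tri([ray(C["top"],q),ray(C["side"],t)])[1]),t) for t in ss)
    if best[0]<3: print("lamp",q,best[1],tri([ray(C["top"],q),ray(C["side"],best[1])])[0])
# housing fit from top corners at z=.034
t=C["top"]; q=np.array([[232,312],[376,214],[443,316],[300,412]])/1.5
g=cv2.cvtColor(t["img"],cv2.COLOR_RGB2GRAY)
q=cv2.cornerSubPix(g,q.astype(np.float32).reshape(-1,1,2).copy(),(4,4),(-1,-1),(3,30,.01)).reshape(-1,2); print(q*1.5)
W=np.array([onz(ray(t,a),.034) for a in q]); print(W)
print(np.linalg.norm(W-np.roll(W,-1,0),axis=1), [np.degrees(np.arctan2(*(a-b)[[1,0]])) for a,b in((W[1],W[0]),(W[2],W[3]),(W[0],W[3]),(W[1],W[2]))])
E
python3 b.py
```

```text
lamp (27, np.int64(73)) (128, np.int64(141)) [0.6572 0.4307 0.472 ]
lamp (33, np.int64(77)) (136, np.int64(141)) [0.6511 0.4226 0.4683]
lamp (39, np.int64(80)) (140, np.int64(141)) [0.6483 0.4152 0.4644]
lamp (45, np.int64(81)) (144, np.int64(142)) [0.6472 0.4078 0.4594]
lamp (51, np.int64(81)) (144, np.int64(142)) [0.6495 0.4007 0.4553]
lamp (57, np.int64(81)) (144, np.int64(142)) [0.6518 0.3934 0.4511]
lamp (63, np.int64(79)) (144, np.int64(142)) [0.6557 0.3857 0.4471]
lamp (69, np.int64(77)) (144, np.int64(142)) [0.6596 0.3779 0.4431]
lamp (75, np.int64(74)) (140, np.int64(141)) [0.6671 0.3704 0.4399]
lamp (81, np.int64(69)) (136, np.int64(141)) [0.6767 0.3629 0.4357]
lamp (87, np.int64(70)) (136, np.int64(141)) [0.6785 0.3554 0.4311]
lamp (93, np.int64(75)) (144, np.int64(142)) [0.671  0.347  0.4257]
lamp (99, np.int64(79)) (148, np.int64(141)) [0.6667 0.3384 0.4226]
lamp (105, np.int64(83)) (156, np.int64(140)) [0.659  0.3287 0.4202]
lamp (111, np.int64(87)) (160, np.int64(140)) [0.6548 0.3204 0.4157]
lamp (117, np.int64(91)) (164, np.int64(140)) [0.6504 0.3119 0.4112]
lamp (123
[... 1525 characters left out ...]
]
lamp (279, np.int64(89)) (180, np.int64(137)) [0.7042 0.0421 0.2742]
lamp (285, np.int64(83)) (176, np.int64(138)) [0.7187 0.0299 0.265 ]
lamp (291, np.int64(77)) (172, np.int64(139)) [0.7336 0.0175 0.2555]
lamp (297, np.int64(69)) (164, np.int64(140)) [0.7563 0.0049 0.2446]
lamp (303, np.int64(57)) (156, np.int64(140)) [ 0.7828 -0.0081  0.2372]
[[229.6325 307.0817]
 [375.5225 212.3245]
 [445.3499 313.9034]
 [295.1728 415.4485]]
[[ 0.5047  0.3279  0.034 ]
 [ 0.658   0.0999  0.034 ]
 [ 0.4957 -0.0108  0.034 ]
 [ 0.3372  0.2216  0.034 ]]
[0.2747 0.1964 0.2813 0.1984] [np.float64(-56.076523379244016), np.float64(-55.6936002698994), np.float64(32.40382857830992), np.float64(34.29654233978881)]
```

>>> apply_moves([
  [[0.07, 0.28, 0.08, 0, 0, 0.035], [0.07, 0.28, 0.08, 0, 0, 0.035], [0.07, 0.28, 0.08, 0, 0, 0.035], [0.07, 0.28, 0.08, 0, 0, 0.035], [0.07, 0.28, 0.08, 0, 0, 0.035], [0.07, 0.28, 0.08, 0, 0, 0.035], [0.07, 0.28, 0.08, 0, 0, 0.035], [0.07, 0.28, 0.08, 0, 0, 0.035], [0.07, 0.28, 0.08, 0, 0, 0.035], [0.07, 0.28, 0.08, 0, 0, 0.035], [0.07, 0.28, 0.08, 0, 0, 0.035], [0.07, 0.28, 0.08, 0, 0, 0.035], [0.07, 0.28, 0.08, 0, 0, 0.035], [0.07, 0.28, 0.08, 0, 0, 0.035], [0.07, 0.28, 0.08, 0, 0, 0.035], [0.07, 0.28, 0.08, 0, 0, 0.035], [0, 0, 0, 0, 0, 0]],
], grip=0)

```text
clock: 3.3
tcp_pos: [0.4313, 0.0539, 0.4194]
eef_rot: [-2.774, 1.472, -0.001]
contact_force: [-0.6, -1.2, -0.7]
gripper_width: 0.0439
finger_force: 0.0
```

```bash
cat > c.py <<'E'
import sys
from h import *
np.set_printoptions(precision=4,suppress=True)
s=robot.state();r=R.from_rotvec(s["eef_rot"]).as_matrix();print(s["clock"],s["qpos"],s["tcp_pos"],s["eef_rot"],np.degrees(np.arctan2(r[1,1],r[0,1])),s["contact_force"],s["gripper_width"])
c=cams.capture("wrist"); np.save(f"w{sys.argv[1]}.npy",c,allow_pickle=True)
print(c["cam_to_world"])
cv2.imwrite(f"pics/w{sys.argv[1]}.png",c["img"][:,:,::-1])
for t in ["shaker","bore_mouth","hinge","handle_level","pin","pin_flange","pin_balls","pin_collar_face","button_face","saddle","jar"]:
    q=cams.tip_of("wrist",t)
    if q: print(t,[(np.round(a["uv"],1),round(a["p"],2)) for a in q[:2]])
E
python3 c.py 1
```

```text
3.3 [ 0.5814 -0.1236 -0.12   -0.0001 -1.5728  0.0137] [0.4313 0.0539 0.4194] [-2.7738  1.4719 -0.0011] -145.905991556688 [-0.5686 -1.2087 -0.7309] 0.04388328577106719
[[-0.8285  0.5359  0.1624  0.4758]
 [-0.56   -0.7921 -0.2428 -0.0127]
 [-0.0015 -0.2922  0.9564  0.5776]
 [ 0.      0.      0.      1.    ]]
shaker [(array([197.2, 127.6]), 0.73)]
bore_mouth [(array([224.4, 155.4]), 0.7)]
hinge [(array([225.4, 156.3]), 0.73)]
handle_level [(array([254.3, 107.5]), 0.67)]
pin [(array([203.3, 205.4]), 0.87)]
pin_flange [(array([209.4, 226.9]), 0.81), (array([219.4,  10.7]), 0.6)]
pin_balls [(array([203.6, 184.7]), 0.88), (array([206.6, 203.6]), 0.23)]
pin_collar_face [(array([203.7, 199.2]), 0.58), (array([298.4,  68.7]), 0.2)]
button_face [(array([220.3,   7.4]), 0.51)]
jar [(array([193.7, 132.6]), 0.78)]
```

View pics/w1.png

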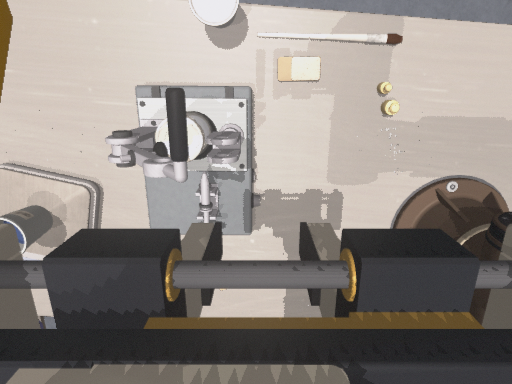

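The wrist view shows the housing square to the image: top edge at row 87, right edge at column 252. The handle is at (177,125), the jar lid at (185,137), the front post at (225,148), and the pin runs along column 205 over rows 175-225. I'll combine the three views.

```bash
cat > d.py <<'E'
from h import *
np.set_printoptions(precision=4,suppress=True)
w=np.load("w1.npy",allow_pickle=True).item()
side=cams.capture("side");top=cams.capture("top")
C={"side":side,"top":top,"wrist":w}
g=cv2.cvtColor(w["img"],cv2.COLOR_RGB2GRAY)
q=np.array([[137,87],[251,87],[252,234]],np.float32).reshape(-1,1,2)
q=cv2.cornerSubPix(g,q.copy(),(5,5),(-1,-1),(3,30,.01)).reshape(-1,2);print(q)
Wc=np.array([onz(ray(w,a),.034) for a in q]);print(Wc,np.linalg.norm(np.diff(Wc,axis=0),axis=1))
print([np.degrees(np.arctan2(*(a-b)[[1,0]])) for a,b in((Wc[0],Wc[1]),(Wc[2],Wc[1]))])
U={"bore_mouth":dict(side=[279,186.1],top=[258.7,215.3],wrist=[224.4,155.4]),
"flange":dict(side=[293.7,268.6],top=[191.2,236.7],wrist=[209.4,226.9]),
"balls":dict(side=[277.4,244.5],top=[218.7,218.6],wrist=[203.6,184.7]),
"pin":dict(side=[286.5,256.8],top=[209.7,227.8],wrist=[203.3,205.4]),
"collar":dict(side=[283,251.3],wrist=[203.7,199.2]),
"jar":dict(side=[252.3,229.2],top=[248.9,193.9],wrist=[193.7,132.6])}
# handle mask
P={}
for k,u in U.items():
    P[k]=tri([ray(C[n],a) for n,a in u.items()]);print(k,*P[k])
# handle: dark grip endpoints hand-picked from pictures
for nm,a,b,c in (("free end",[379,184],[435,259],[177,92]),("mid",[390,191],[413,271],[177,125])):
    print(nm,*tri([ray(side,np.array(a)/1.5),ray(top,np.array(b)/1.5),ray(w,c)]))
E
python3 d.py
```

```text
[[135.2468  85.1188]
 [249.4385  85.5699]
 [250.2417 233.7912]]
[[ 0.658   0.097   0.034 ]
 [ 0.4976 -0.0105  0.034 ]
 [ 0.3445  0.2183  0.034 ]] [0.1931 0.2754]
[np.float64(33.84017621112956), np.float64(123.78516483988314)]
bore_mouth [0.4698 0.0807 0.1744] [0.2, 1.6, 1.5]
flange [0.426  0.235  0.0622] [2.4, 3.6, 5.0]
balls [0.4697 0.1701 0.0705] [2.3, 0.1, 2.2]
pin [0.4489 0.1988 0.0638] [4.6, 8.0, 7.7]
collar [0.4557 0.1927 0.071 ] [2.3, 2.3]
jar [0.5314 0.1037 0.0575] [1.2, 3.3, 2.2]
free end [0.5348 0.0253 0.3093] [0.9, 1.6, 1.6]
mid [0.5189 0.0502 0.3106] [2.2, 0.7, 1.5]
```

>>> apply_moves([
  [[0.2, -0.015, 0, 0, 0, 0], [0.2, -0.015, 0, 0, 0, 0], [0.19, -0.015, 0, 0, 0, 0], [0, 0, -0.2, 0, 0, 0], [0, 0, -0.22, 0, 0, 0], [0, 0, -0.22, 0, 0, 0], [0, 0, -0.19, 0, 0, 0], [0, 0, 0, 0, 0, 0]],
], grip=0.4)

```text
clock: 4.8
tcp_pos: [0.5165, 0.0427, 0.2902]
eef_rot: [2.765, -1.482, -0.008]
contact_force: [0.2, -0.1, 0.3]
gripper_width: 0.061
finger_force: 0.0
```

>>> apply_moves([
  [[0, 0, 0, 0, 0, 0], [0, 0, 0, 0, 0, 0], [0, 0, 0, 0, 0, 0], [0, 0, 0, 0, 0, 0], [0, 0, 0, 0, 0, 0]],
], grip=-1, newtons=10)

```text
clock: 5.3
tcp_pos: [0.5188, 0.0433, 0.2947]
eef_rot: [-2.769, 1.483, -0.001]
contact_force: [0.0, 0.1, -0.5]
gripper_width: 0.0267
finger_force: 0.0
```

>>> apply_moves([
  [[0, 0, 0, 0, 0, 0], [0, 0, 0, 0, 0, 0], [0, 0, 0, 0, 0, 0]],
])

```text
clock: 5.6
tcp_pos: [0.5188, 0.0435, 0.2939]
eef_rot: [-2.769, 1.483, -0.0]
contact_force: [2.4, 1.5, -2.1]
gripper_width: 0.0152
finger_force: 10.0
```

```bash
python3 - <<'E'
from h import *
for n in("side","wrist"):
    c=cams.capture(n);i=c["img"][:,:,::-1]
    if n=="side": i=cv2.resize(i[60:260,150:400],None,fx=2,fy=2)
    cv2.imwrite(f"pics/{n}_g.png",i)
E
python3 -c "
import cv2,numpy as np
a=cv2.imread('pics/side_g.png');b=cv2.resize(cv2.imread('pics/wrist_g.png'),None,fx=.58,fy=.58)
h=max(a.shape[0],b.shape[0]);f=lambda x:cv2.copyMakeBorder(x,0,h-x.shape[0],0,0,0);cv2.imwrite('pics/g1.png',np.hstack([f(a),f(b)]))"
```

```text
(no output)
```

View pics/g1.png

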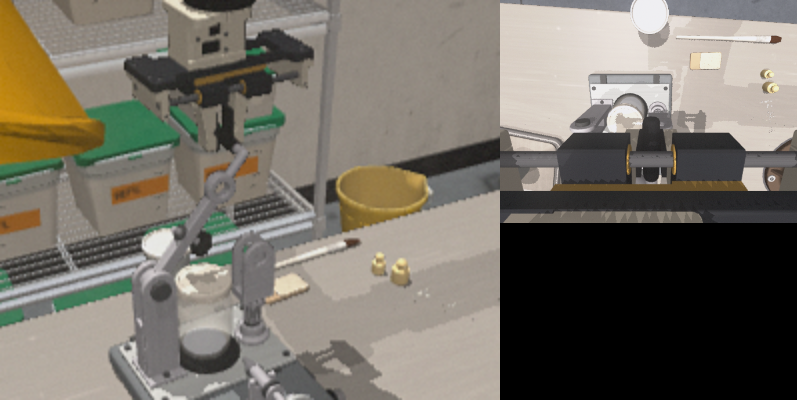

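The handle is gripped (15 mm opening) and the hand is clear of the lamp. Now I'll swing it along the arc, stopping first near 0.12 rad.

>>> apply_moves([
  [[-0.049, -0.033, -0.051, 0, 0, 0], [-0.048, -0.032, -0.057, 0, 0, 0], [-0.044, -0.03, -0.062, 0, 0, 0], [-0.04, -0.027, -0.065, 0, 0, 0], [-0.037, -0.025, -0.069, 0, 0, 0], [-0.033, -0.022, -0.071, 0, 0, 0], [-0.029, -0.019, -0.075, 0, 0, 0], [-0.024, -0.016, -0.076, 0, 0, 0], [-0.02, -0.013, -0.078, 0, 0, 0], [-0.015, -0.01, -0.079, 0, 0, 0], [-0.011, -0.007, -0.081, 0, 0, 0], [0, 0, 0, 0, 0, 0], [0, 0, 0, 0, 0, 0]],
])

```text
clock: 7.0
tcp_pos: [0.4692, 0.0102, 0.1803]
eef_rot: [-2.764, 1.479, -0.007]
contact_force: [9.5, 10.2, -3.2]
gripper_width: 0.0155
finger_force: 10.0
```

>>> apply_moves([
  [[0.013, 0.01, -0.04, 0, 0, 0], [0.008, 0.01, -0.04, 0, 0, 0], [0, 0, -0.03, 0, 0, 0], [0, 0, -0.03, 0, 0, 0], [0, 0, 0, 0, 0, 0]],
])

```text
clock: 7.5
tcp_pos: [0.469, 0.0103, 0.1585]
eef_rot: [2.768, -1.483, 0.0]
contact_force: [0.2, -2.4, 4.1]
gripper_width: 0.0153
finger_force: 10.0
```

>>> apply_moves([
  [[0, 0, -0.02, 0, 0, 0], [0, 0, -0.015, 0, 0, 0], [0, 0, 0, 0, 0, 0]],
])

```text
clock: 7.8
tcp_pos: [0.4691, 0.0103, 0.1539]
eef_rot: [2.769, -1.483, 0.001]
contact_force: [-1.4, -2.5, 12.1]
gripper_width: 0.0152
finger_force: 10.0
```

```bash
python3 c.py 2
python3 - <<'E'
from h import *
c=cams.capture("side");t=cams.capture("top")
for n,k in(("side",c),("top",t)):
  for a in("handle_level","bore_mouth","hinge","pin","pin_flange","pin_balls","button_face"):
    q=cams.tip_of(n,a); print(n,a,[(np.round(x["uv"],1),round(x["p"],2)) for x in q[:2]])
a=cv2.resize(c["img"][90:260,180:340,::-1],None,fx=2.5,fy=2.5,interpolation=2);b=cv2.resize(t["img"][140:290,150:310,::-1],None,fx=2.3,fy=2.3,interpolation=2)
h=max(a.shape[0],b.shape[0]);f=lambda x:cv2.copyMakeBorder(x,0,h-x.shape[0],0,0,0);cv2.imwrite('pics/g2.png',np.hstack([f(a),f(b)]))
E
```

```text
7.8 [ 0.444   0.0811 -0.5318  0.0015 -0.9583  0.1427] [0.4691 0.0103 0.1539] [ 2.7687 -1.4825  0.0012] -146.33570446937117 [-1.4289 -2.5031 12.0886] 0.015239173578017202
[[-0.8326  0.5297  0.1617  0.5133]
 [-0.5538 -0.7967 -0.2419 -0.0564]
 [ 0.0007 -0.291   0.9567  0.3122]
 [ 0.      0.      0.      1.    ]]
shaker [(array([159. , 208.3]), 0.59)]
handle_level [(array([261.1, 253.2]), 0.77)]
jar [(array([144.2, 229.3]), 0.57)]
side handle_level [(array([281. , 169.4]), 0.85)]
side bore_mouth [(array([279.8, 188.1]), 0.96), (array([233.8, 204. ]), 0.54)]
side hinge [(array([225.1, 197.6]), 0.86)]
side pin [(array([288.3, 257.2]), 0.95)]
side pin_flange [(array([295.3, 262.1]), 0.75)]
side pin_balls [(array([276.5, 248. ]), 0.79)]
side button_face [(array([302.7, 271.8]), 0.48)]
top handle_level []
top bore_mouth [(array([351.1, 238.6]), 0.71)]
top hinge [(array([227.3, 157.9]), 0.73)]
top pin []
top pin_flange []
top pin_balls []
top button_face []
```

View pics/g2.png

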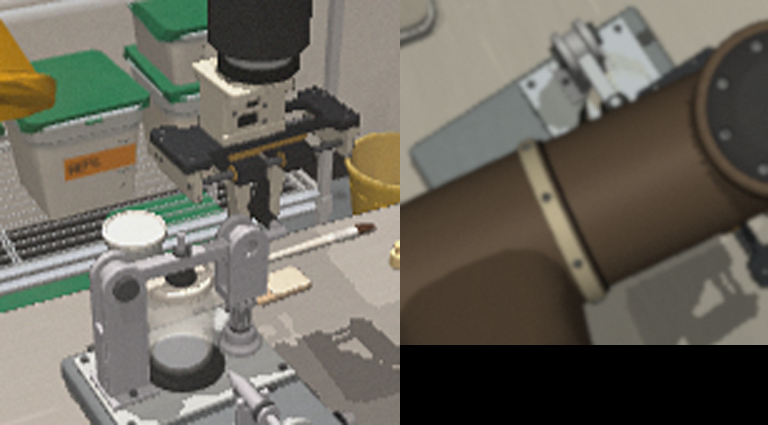

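The crops show the bar level with its eye between the ears of the front post and its pad on the lid. The 12 N at the handle suggests the bottom stop. I'll release it and move over the pin.

>>> apply_moves([
  [[0, 0, 0, 0, 0, 0], [0, 0, 0, 0, 0, 0], [0, 0, 0.15, 0, 0, 0], [0, 0, 0.27, 0, 0, 0], [0, 0, 0.27, 0, 0, 0], [0, 0, 0.27, 0, 0, 0], [-0.031, 0.143, -0.02, 0, 0, -0.0455], [-0.031, 0.143, -0.02, 0, 0, -0.0455], [-0.031, 0.143, -0.02, 0, 0, -0.0455], [-0.031, 0.143, -0.02, 0, 0, -0.0455], [-0.031, 0.143, -0.02, 0, 0, -0.0455], [-0.031, 0.143, -0.02, 0, 0, -0.0455], [-0.031, 0.143, -0.02, 0, 0, -0.0455], [-0.031, 0.143, -0.02, 0, 0, -0.0455], [-0.031, 0.143, -0.02, 0, 0, -0.0455], [-0.031, 0.143, -0.02, 0, 0, -0.0455], [-0.031, 0.143, -0.02, 0, 0, -0.0455], [0, 0, 0, 0, 0, 0]],
], grip=0)

```text
clock: 11.0
tcp_pos: [0.4171, 0.2485, 0.2628]
eef_rot: [0.901, -3.007, 0.001]
contact_force: [-0.1, 0.8, -0.3]
gripper_width: 0.0438
finger_force: 0.0
```

```bash
python3 c.py 3
python3 - <<'E'
from h import *
c=np.load("w3.npy",allow_pickle=True).item()
ex=np.array([.830,.558,0]);ey=np.array([-.558,.83,0])
for b in(-.083,-.043,-.017): print(proj(c,.4845*ex+b*ey+[0,0,.066]))
print("bore",proj(c,.4395*ex+[0,0,.175]-.195*ey))
E
```

```text
11.0 [ 0.9427  0.0194 -0.3314 -0.0008 -1.2222 -1.9312] [0.4171 0.2485 0.2628] [ 0.9007 -3.0074  0.0012] 123.34558927659035 [-0.1371  0.8128 -0.3127] 0.043750666781289166
[[-0.5492 -0.7999 -0.2421  0.3516]
 [ 0.8357 -0.5257 -0.159   0.2042]
 [-0.     -0.2896  0.9571  0.4211]
 [ 0.      0.      0.      1.    ]]
shaker [(array([130. , 164.9]), 0.71)]
bore_mouth [(array([ 53. , 140.6]), 0.67)]
hinge [(array([268.6, 164.8]), 0.63)]
handle_level [(array([269. , 167.6]), 0.15)]
pin [(array([209.9, 162.2]), 0.97)]
pin_flange [(array([247.6, 162.6]), 0.55)]
pin_balls [(array([214.9, 164.5]), 0.69)]
pin_collar_face [(array([210.9, 164.3]), 0.45)]
button_face [(array([269.8, 162.1]), 0.6)]
saddle [(array([216.5, 167.2]), 0.96)]
jar [(array([108.6, 177.4]), 0.96)]
[213.62716008 162.75942143]
[247.31985689 162.41359328]
[269.23236123 162.18867924]
bore [ 51.53565123 139.088231  ]
```

View pics/w3.png

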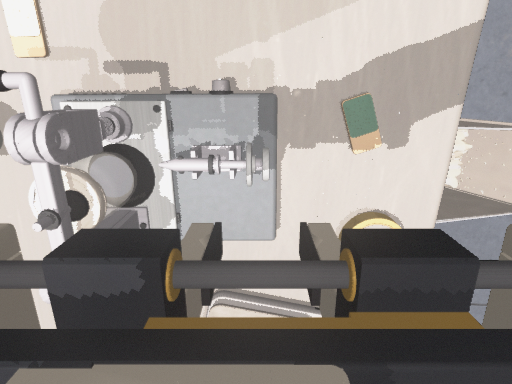

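Run:
```python
from h import *
np.set_printoptions(precision=4,suppress=True)
c=cams.capture("side");w=np.load("w3.npy",allow_pickle=True).item()
cv2.imwrite("pics/s3.png",cv2.resize(c["img"][215:295,250:340,::-1],None,fx=7,fy=7,interpolation=2))
ex=np.array([.830,.558,0]);ey=np.array([-.558,.83,0])
for z in(.06,.066,.072):
    p=onz(ray(w,(213,163)),z);a=p@ex
    print(z,a,[((proj(c,a*ex+b*ey+[0,0,z])-[250,215])*7).round(0).tolist() for b in(-.1205,-.083,-.043,-.017)])
for t in("pin","pin_flange","pin_balls","button_face"): print(t,[((np.array(q["uv"])-[250,215])*7).round(0) for q in cams.tip_of("side",t)[:1]])
```

```text
0.06 0.4862485882638582 [[181.0, 232.0], [240.0, 300.0], [307.0, 378.0], [353.0, 430.0]]
0.066 0.48491190905421855 [[184.0, 217.0], [244.0, 285.0], [311.0, 362.0], [358.0, 415.0]]
0.072 0.48357522984457885 [[188.0, 202.0], [248.0, 270.0], [316.0, 347.0], [362.0, 400.0]]
pin [array([265., 287.])]
pin_flange [array([301., 365.])]
pin_balls [array([176., 214.])]
button_face [array([360., 408.])]
```

View pics/s3.png

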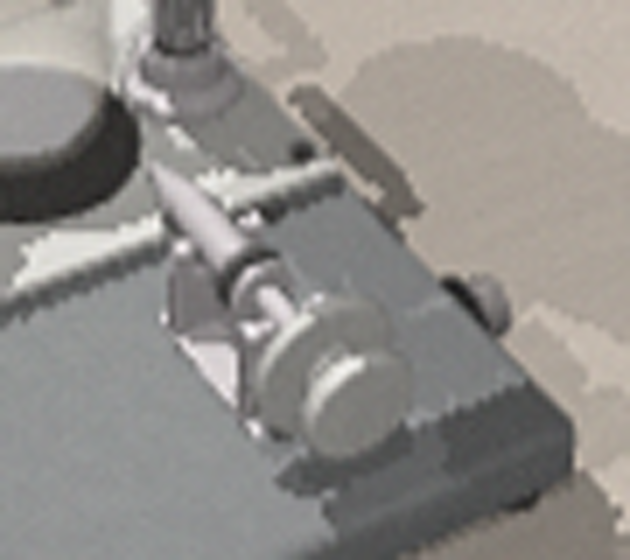

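The side crop shows the pin nose at (152,170) and the button face centre at about (354,410), so the axis is at z ≈ 67 mm. I'll descend with the fingers astride flange and button.

>>> apply_moves([
  [[0.0133, -0.02, 0, 0, 0, 0.003], [0, 0, -0.2, 0, 0, 0], [0, 0, -0.25, 0, 0, 0], [0, 0, -0.25, 0, 0, 0], [0, 0, -0.25, 0, 0, 0], [0, 0, -0.15, 0, 0, 0], [0, 0, -0.08, 0, 0, 0], [0, 0, -0.04, 0, 0, 0], [0, 0, -0.025, 0, 0, 0], [0, 0, 0, 0, 0, 0]],
], grip=-0.18)

```text
clock: 12.85
tcp_pos: [0.4203, 0.2442, 0.0776]
eef_rot: [-0.921, 3.003, 0.0]
contact_force: [0.0, -0.2, 0.7]
gripper_width: 0.0358
finger_force: 0.0
```

```bash
python3 c.py 4 | head -1
python3 - <<'E'
from h import *
c=cams.capture("side")
a=cv2.resize(c["img"][190:290,240:340,::-1],None,fx=4,fy=4,interpolation=2);b=cv2.imread("pics/w4.png")[100:330,80:430]
b=cv2.resize(b,None,fx=1.1,fy=1.1)
h=max(a.shape[0],b.shape[0]);f=lambda x:cv2.copyMakeBorder(x,0,h-x.shape[0],0,0,0);cv2.imwrite('pics/g4.png',np.hstack([f(a),f(b)]))
E
```

```text
12.85 [ 0.932   0.2059 -0.5925  0.0001 -0.7722 -1.9076] [0.4203 0.2442 0.0776] [-0.9213  3.0033  0.0001] 124.10837767148662 [ 0.0114 -0.2484  0.6615] 0.03582593290927676
```

View pics/g4.png

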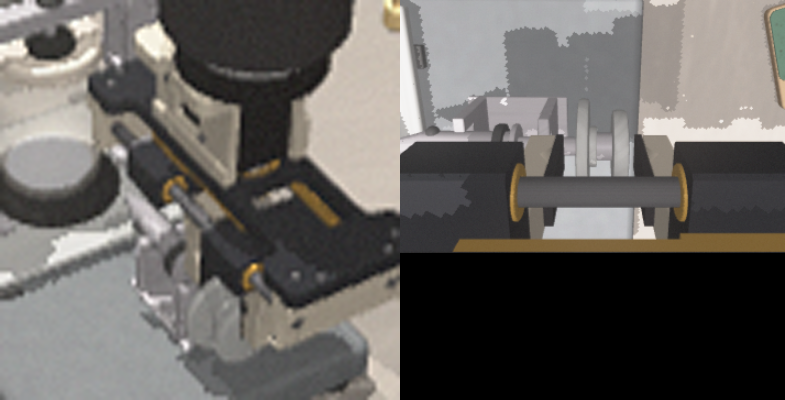

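>>> apply_moves([
  [[0, 0, 0, 0, 0, 0], [0, 0, 0, 0, 0, 0], [0, 0, 0, 0, 0, 0], [0, 0, 0, 0, 0, 0], [0, 0, 0, 0, 0, 0]],
], grip=-1, newtons=40)

```text
clock: 14.0
tcp_pos: [0.42, 0.244, 0.0773]
eef_rot: [0.921, -3.003, 0.0]
contact_force: [-0.4, -0.2, -1.8]
gripper_width: 0.0198
finger_force: 40.0
```

>>> apply_moves([
  [[0, 0, 0.05, 0, 0, 0], [0, 0, 0.1, 0, 0, 0], [0, 0, 0.15, 0, 0, 0], [0, 0, 0.17, 0, 0, 0], [0, 0, 0.15, 0, 0, 0], [0, 0, 0.1, 0, 0, 0], [-0.05, -0.034, 0, 0, 0, 0], [-0.1, -0.067, 0, 0, 0, 0], [-0.07, -0.047, 0, 0, 0, 0], [-0.03, -0.02, 0, 0, 0, 0], [0, 0, 0, 0, 0, 0], [0, 0, 0, 0, 0, 0]],
])

```text
clock: 15.2
tcp_pos: [0.3828, 0.2192, 0.1855]
eef_rot: [-0.922, 3.003, 0.0]
contact_force: [-0.2, 0.4, -1.9]
gripper_width: 0.0192
finger_force: 40.0
```

```bash
python3 c.py 5
python3 - <<'E'
from h import *
c=cams.capture("side")
for t in("pin","pin_flange","pin_balls","pin_collar_face","bore_mouth"): print(t,[(np.array(q["uv"]).round(1),round(q["p"],2)) for q in cams.tip_of("side",t)[:1]])
a=cv2.resize(c["img"][130:250,220:340,::-1],None,fx=4,fy=4,interpolation=2);b=cv2.imread("pics/w5.png")[60:330,0:300]
h=max(a.shape[0],b.shape[0]);f=lambda x:cv2.copyMakeBorder(x,0,h-x.shape[0],0,0,0);cv2.imwrite('pics/g5.png',np.hstack([f(a),f(b)]))
E
```

```text
15.2 [ 0.97   -0.0025 -0.5388  0.0002 -1.0341 -1.9454] [0.3828 0.2192 0.1855] [-0.9215  3.0029  0.0002] 124.12027006896986 [-0.1684  0.4461 -1.8541] 0.019240577191066543
[[-0.5605 -0.792  -0.2421  0.3175]
 [ 0.8282 -0.536  -0.1639  0.1738]
 [ 0.0001 -0.2923  0.9563  0.3436]
 [ 0.      0.      0.      1.    ]]
shaker [(array([110.3, 215.7]), 0.87)]
pin [(array([174.7, 234.2]), 0.56)]
pin_flange [(array([246.4, 233.7]), 0.75), (array([113.1, 232.7]), 0.37)]
pin_balls [(array([117.6, 235.5]), 0.74)]
pin_collar_face [(array([166.8, 232.9]), 0.72), (array([107.3, 213.6]), 0.62)]
saddle [(array([210.9, 229.5]), 0.69), (array([108.8, 215.8]), 0.46)]
jar [(array([ 90.4, 235.5]), 0.91)]
pin [(array([306.1, 212. ]), 0.85)]
pin_flange [(array([314.6, 220.5]), 0.62)]
pin_balls [(array([295.1, 199.9]), 0.86)]
pin_collar_face [(array([302.9, 207.5]), 0.45)]
bore_mouth [(array([278.1, 185.6]), 0.86)]
```

View pics/g5.png

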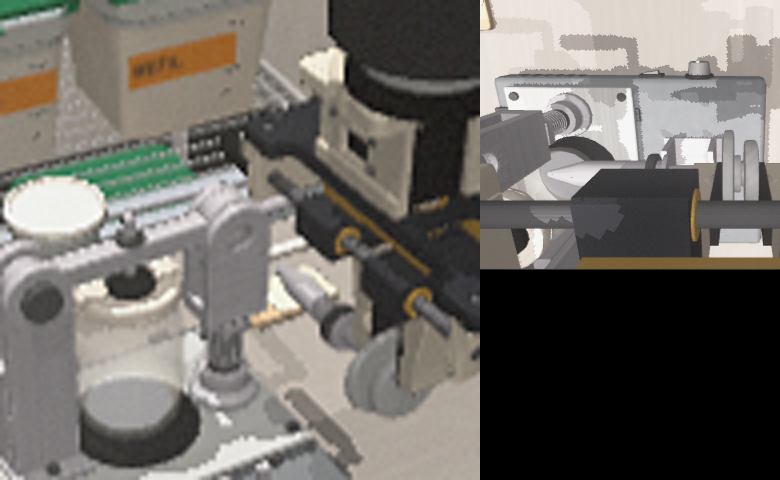

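The side crop has the nose tip at (278,272), aimed along its axis at the bore at about (235,235), so height and lateral position agree. I'll advance until near the ear.

>>> apply_moves([
  [[0.03, -0.044, 0, 0, 0, 0], [0.03, -0.044, 0, 0, 0, 0], [0.03, -0.044, 0, 0, 0, 0], [0.03, -0.044, 0, 0, 0, 0], [0, 0, 0, 0, 0, 0], [0, 0, 0, 0, 0, 0]],
])

```text
clock: 16.7
tcp_pos: [0.4008, 0.1921, 0.1854]
eef_rot: [0.919, -3.004, 0.0]
contact_force: [0.5, 0.4, -3.0]
gripper_width: 0.0191
finger_force: 40.0
```

Run:
```python
from h import *
s=robot.state(); print(s["tcp_pos"],s["contact_force"],s["moment"])
c=cams.capture("side");w=cams.capture("wrist")
a=cv2.resize(c["img"][160:220,250:320,::-1],None,fx=7,fy=7,interpolation=2);b=w["img"][110:330,0:270,::-1]
h=max(a.shape[0],b.shape[0]);f=lambda x:cv2.copyMakeBorder(x,0,h-x.shape[0],0,0,0);cv2.imwrite('pics/g6.png',np.hstack([f(a),f(b)]))
```

```text
[0.40077458 0.19211617 0.18543253] [ 0.52014599  0.44339152 -2.9734076 ] [0.09040106 0.04506603 0.02853744]
```

View pics/g6.png

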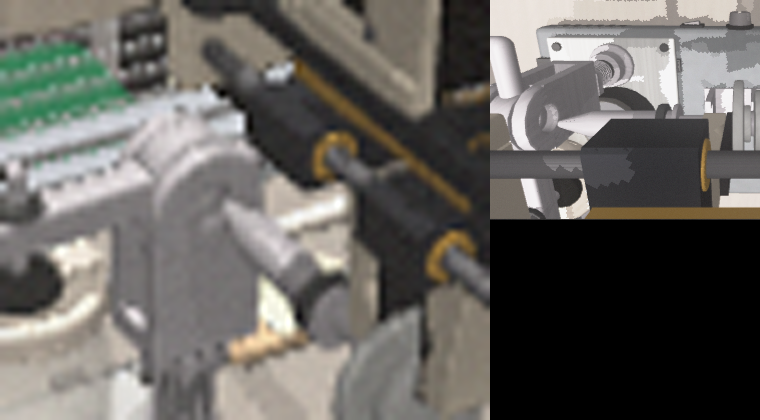

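The nose is at the bore mouth: in the side crop the tip is at (228,205) and the bore at (208,205). In the wrist crop the tip is at (553,118) and the hole at (547,115). Now I'll go in gently, watching the force.

>>> apply_moves([
  [[0.01, -0.015, 0, 0, 0, 0], [0.01, -0.015, 0, 0, 0, 0], [0.01, -0.015, 0, 0, 0, 0], [0.01, -0.015, 0, 0, 0, 0], [0, 0, 0, 0, 0, 0]],
])

```text
clock: 17.3
tcp_pos: [0.4067, 0.1832, 0.1854]
eef_rot: [0.921, -3.004, 0.0]
contact_force: [0.1, -0.5, -2.2]
gripper_width: 0.0195
finger_force: 40.0
```

>>> apply_moves([
  [[0.01, -0.015, 0, 0, 0, 0], [0.01, -0.015, 0, 0, 0, 0], [0, 0, 0, 0, 0, 0]],
])

```text
clock: 17.6
tcp_pos: [0.4095, 0.1786, 0.1852]
eef_rot: [0.92, -3.003, 0.0]
contact_force: [0.0, -0.3, -3.7]
gripper_width: 0.0198
finger_force: 40.0
```

>>> apply_moves([
  [[0.01, -0.015, 0, 0, 0, 0], [0.01, -0.015, 0, 0, 0, 0], [0, 0, 0, 0, 0, 0]],
])

```text
clock: 17.9
tcp_pos: [0.4124, 0.1741, 0.1851]
eef_rot: [0.92, -3.003, 0.0]
contact_force: [-0.3, 0.5, -5.5]
gripper_width: 0.0195
finger_force: 40.0
```

>>> apply_moves([
  [[0.01, -0.015, 0, 0, 0, 0], [0.01, -0.015, 0, 0, 0, 0], [0, 0, 0, 0, 0, 0]],
])

```text
clock: 18.2
tcp_pos: [0.4152, 0.1698, 0.1849]
eef_rot: [0.92, -3.003, -0.0]
contact_force: [-0.5, 2.5, -7.5]
gripper_width: 0.0196
finger_force: 40.1
```

>>> apply_moves([
  [[0.01, -0.015, 0, 0, 0, 0], [0, 0, 0, 0, 0, 0]],
])

```text
clock: 18.4
tcp_pos: [0.4166, 0.1676, 0.1849]
eef_rot: [0.92, -3.003, -0.001]
contact_force: [-2.6, 2.7, -9.0]
gripper_width: 0.02
finger_force: 40.2
```

>>> apply_moves([
  [[0, 0, -0.01, 0, 0, 0], [0, 0, 0, 0, 0, 0]],
])

```text
clock: 18.6
tcp_pos: [0.4168, 0.1678, 0.1837]
eef_rot: [0.921, -3.003, -0.0]
contact_force: [-3.7, 3.7, -7.5]
gripper_width: 0.0193
finger_force: 40.1
```

>>> apply_moves([
  [[0, 0, -0.01, 0, 0, 0], [0, 0, 0, 0, 0, 0]],
])

```text
clock: 18.8
tcp_pos: [0.417, 0.1677, 0.1825]
eef_rot: [0.921, -3.003, 0.0]
contact_force: [-3.1, 3.2, -5.8]
gripper_width: 0.0191
finger_force: 40.0
```

>>> apply_moves([
  [[0, 0, -0.01, 0, 0, 0], [0, 0, 0, 0, 0, 0]],
])

```text
clock: 19.0
tcp_pos: [0.4174, 0.1675, 0.1812]
eef_rot: [-0.922, 3.003, -0.001]
contact_force: [-1.7, 1.3, -4.5]
gripper_width: 0.0193
finger_force: 40.0
```

>>> apply_moves([
  [[0.01, -0.015, -0.004, 0, 0, 0], [0.01, -0.015, 0, 0, 0, 0], [0, 0, 0, 0, 0, 0]],
])

```text
clock: 19.3
tcp_pos: [0.4204, 0.163, 0.1805]
eef_rot: [-0.921, 3.003, -0.0]
contact_force: [-2.5, 1.4, -2.1]
gripper_width: 0.0196
finger_force: 40.0
```

>>> apply_moves([
  [[0.01, -0.015, 0, 0, 0, 0], [0, 0, 0, 0, 0, 0]],
])

```text
clock: 19.5
tcp_pos: [0.4217, 0.1609, 0.1805]
eef_rot: [-0.921, 3.003, 0.0]
contact_force: [-3.3, 3.0, -3.1]
gripper_width: 0.0191
finger_force: 40.0
```

>>> apply_moves([
  [[0.01, -0.015, 0, 0, 0, 0], [0.01, -0.015, 0, 0, 0, 0], [0, 0, 0, 0, 0, 0]],
])

```text
clock: 19.8
tcp_pos: [0.4247, 0.1563, 0.1805]
eef_rot: [-0.921, 3.003, -0.0]
contact_force: [-3.2, 1.5, -1.9]
gripper_width: 0.0192
finger_force: 40.0
```

>>> apply_moves([
  [[0.01, -0.015, 0, 0, 0, 0], [0, 0, 0, 0, 0, 0]],
])

```text
clock: 20.0
tcp_pos: [0.4262, 0.1541, 0.1804]
eef_rot: [-0.921, 3.004, -0.0]
contact_force: [-2.7, 2.0, -2.5]
gripper_width: 0.0194
finger_force: 40.0
```

>>> apply_moves([
  [[0.01, -0.015, 0, 0, 0, 0], [0, 0, 0, 0, 0, 0]],
])

```text
clock: 20.2
tcp_pos: [0.4277, 0.1519, 0.1804]
eef_rot: [-0.921, 3.003, -0.0]
contact_force: [-3.3, 2.2, -1.9]
gripper_width: 0.0192
finger_force: 40.0
```

>>> apply_moves([
  [[0.01, -0.015, 0, 0, 0, 0], [0.01, -0.015, 0, 0, 0, 0], [0.01, -0.015, 0, 0, 0, 0], [0, 0, 0, 0, 0, 0]],
])

```text
clock: 20.6
tcp_pos: [0.4322, 0.1451, 0.1805]
eef_rot: [-0.921, 3.003, -0.0]
contact_force: [-2.7, 1.9, -2.4]
gripper_width: 0.0194
finger_force: 40.0
```

>>> apply_moves([
  [[0.01, -0.015, 0, 0, 0, 0], [0.01, -0.015, 0, 0, 0, 0], [0, 0, 0, 0, 0, 0]],
])

```text
clock: 20.9
tcp_pos: [0.4352, 0.1406, 0.1804]
eef_rot: [-0.921, 3.003, -0.0]
contact_force: [-4.1, 2.3, -2.5]
gripper_width: 0.0194
finger_force: 40.0
```

>>> apply_moves([
  [[0.01, -0.015, 0, 0, 0, 0], [0.01, -0.015, 0, 0, 0, 0], [0, 0, 0, 0, 0, 0]],
])

```text
clock: 21.2
tcp_pos: [0.4382, 0.1361, 0.1804]
eef_rot: [-0.921, 3.004, -0.0]
contact_force: [-3.6, 1.7, -1.6]
gripper_width: 0.0191
finger_force: 40.0
```

>>> apply_moves([
  [[0.008, -0.011, 0, 0, 0, 0], [0, 0, 0, 0, 0, 0]],
])

```text
clock: 21.4
tcp_pos: [0.4392, 0.1347, 0.1804]
eef_rot: [-0.921, 3.004, 0.0]
contact_force: [-4.8, 3.0, -1.0]
gripper_width: 0.0195
finger_force: 40.0
```

>>> apply_moves([
  [[0.008, -0.011, 0, 0, 0, 0], [0, 0, 0, 0, 0, 0]],
])

```text
clock: 21.6
tcp_pos: [0.4402, 0.1333, 0.1804]
eef_rot: [0.921, -3.003, -0.001]
contact_force: [-5.8, 4.0, -0.8]
gripper_width: 0.0195
finger_force: 40.0
```

>>> apply_moves([
  [[0.005, -0.008, 0, 0, 0, 0], [0, 0, 0, 0, 0, 0]],
])

```text
clock: 21.8
tcp_pos: [0.4409, 0.1323, 0.1805]
eef_rot: [0.921, -3.004, -0.002]
contact_force: [-7.4, 6.9, 0.4]
gripper_width: 0.0196
finger_force: 40.0
```

>>> apply_moves([
  [[0.004, -0.006, 0, 0, 0, 0], [0, 0, 0, 0, 0, 0]],
])

```text
clock: 22.0
tcp_pos: [0.4412, 0.1318, 0.1805]
eef_rot: [0.921, -3.003, -0.003]
contact_force: [-9.3, 7.5, 1.7]
gripper_width: 0.0192
finger_force: 40.0
```

>>> apply_moves([
  [[0.004, -0.006, 0, 0, 0, 0], [0, 0, 0, 0, 0, 0]],
])

```text
clock: 22.2
tcp_pos: [0.4414, 0.1317, 0.1805]
eef_rot: [0.92, -3.003, -0.005]
contact_force: [-13.2, 12.3, 2.9]
gripper_width: 0.0191
finger_force: 40.0
```

The force along the axis is about 17 N and motion has stopped, so the collar is hard home. I'll ease slightly and then let go.

>>> apply_moves([
  [[-0.002, 0.003, 0, 0, 0, 0], [0, 0, 0, 0, 0, 0]],
])

```text
clock: 22.4
tcp_pos: [0.4413, 0.1317, 0.1805]
eef_rot: [0.921, -3.003, -0.004]
contact_force: [-11.3, 9.4, 2.6]
gripper_width: 0.0191
finger_force: 40.0
```

>>> apply_moves([
  [[0, 0, 0, 0, 0, 0], [0, 0, 0, 0, 0, 0], [0, 0, 0, 0, 0, 0], [0, 0, 0, 0, 0, 0]],
], grip=-0.27)

```text
clock: 22.8
tcp_pos: [0.4423, 0.131, 0.1807]
eef_rot: [-0.922, 3.002, 0.001]
contact_force: [-3.5, 4.2, -1.0]
gripper_width: 0.0317
finger_force: 3.0
```

```bash
python3 c.py 7
python3 - <<'E'
from h import *
c=cams.capture("side")
for t in("pin","pin_flange","pin_balls","pin_collar_face","button_face","bore_mouth"): print(t,[(np.array(q["uv"]).round(1),round(q["p"],2)) for q in cams.tip_of("side",t)[:1]])
a=cv2.resize(c["img"][150:230,230:320,::-1],None,fx=5,fy=5,interpolation=2);b=cv2.imread("pics/w7.png")[60:330,80:420]
h=max(a.shape[0],b.shape[0]);f=lambda x:cv2.copyMakeBorder(x,0,h-x.shape[0],0,0,0);cv2.imwrite('pics/g7.png',np.hstack([f(a),f(b)]))
E
```

```text
22.8 [ 0.7167  0.0386 -0.5085 -0.0001 -1.0227 -1.6918] [0.4423 0.131  0.1807] [-0.9216  3.0024  0.0008] 124.12962191847895 [-3.4972  4.1531 -1.0151] 0.031699393892007224
[[-0.5605 -0.7919 -0.2424  0.3769]
 [ 0.8281 -0.5359 -0.1643  0.0855]
 [ 0.0002 -0.2928  0.9562  0.3388]
 [ 0.      0.      0.      1.    ]]
bore_mouth [(array([165.1, 231.9]), 0.87)]
hinge [(array([285.5, 232.4]), 0.53)]
handle_level [(array([ 46.9, 156.5]), 0.87)]
pin [(array([177.9, 232.1]), 0.56)]
pin_flange [(array([244.8, 230.3]), 0.86)]
pin_balls [(array([88.8, 49.7]), 0.6)]
pin_collar_face [(array([179.4, 235.3]), 0.53)]
button_face [(array([286.2, 229.4]), 0.61)]
saddle [(array([319. , 229.4]), 0.69)]
jar [(array([289.7, 234.4]), 0.4)]
pin [(array([282.1, 190.5]), 0.75)]
pin_flange [(array([287. , 197.5]), 0.51)]
pin_balls [(array([271.3, 180.5]), 0.71)]
pin_collar_face []
button_face [(array([292.9, 203.2]), 0.42)]
bore_mouth [(array([277.4, 183.9]), 0.74)]
```

View pics/g7.png

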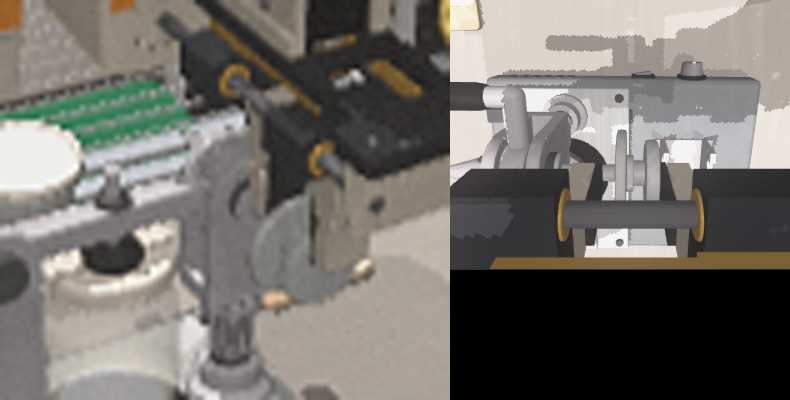

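The pin is through the ears with its flange visible at (625,165). The button finger still bears lightly on the button, so I'll shift the hand back to centre.

>>> apply_moves([
  [[-0.007, 0.01, 0, 0, 0, 0], [-0.007, 0.01, 0, 0, 0, 0], [0, 0, 0, 0, 0, 0]],
])

```text
clock: 24.05
tcp_pos: [0.4403, 0.1337, 0.1807]
eef_rot: [-0.922, 3.002, -0.0]
contact_force: [-1.6, 2.3, -0.9]
gripper_width: 0.0318
finger_force: 1.6
```

>>> apply_moves([
  [[-0.007, 0.01, 0, 0, 0, 0], [0, 0, 0, 0, 0, 0]],
])

```text
clock: 24.25
tcp_pos: [0.4394, 0.1349, 0.1807]
eef_rot: [-0.921, 3.003, -0.001]
contact_force: [0.4, 0.1, -0.3]
gripper_width: 0.0318
finger_force: 0.0
```

>>> apply_moves([
  [[-0.011, 0.0166, 0, 0, 0, 0], [-0.007, 0.011, 0, 0, 0, 0], [0, 0, 0, 0, 0, 0]],
])

```text
clock: 24.55
tcp_pos: [0.4363, 0.139, 0.1804]
eef_rot: [-0.921, 3.003, -0.0]
contact_force: [0.2, -1.4, 0.5]
gripper_width: 0.0315
finger_force: 0.2
```

>>> apply_moves([
  [[-0.006, 0.008, 0, 0, 0, 0], [0, 0, 0, 0, 0, 0]],
])

```text
clock: 24.75
tcp_pos: [0.4357, 0.1392, 0.1804]
eef_rot: [0.921, -3.003, 0.003]
contact_force: [4.7, -5.1, -1.8]
gripper_width: 0.0322
finger_force: 3.7
```

The tug meets firm resistance (about 7 N, no slip), so the pin is locked. I'll centre and withdraw upward.

>>> apply_moves([
  [[0.012, -0.018, 0, 0, 0, 0], [0, 0, 0, 0, 0, 0]],
])

```text
clock: 24.95
tcp_pos: [0.4372, 0.1375, 0.1803]
eef_rot: [-0.921, 3.004, 0.0]
contact_force: [0.4, 0.1, -0.5]
gripper_width: 0.0319
finger_force: 0.0
```

>>> apply_moves([
  [[0, 0, 0.07, 0, 0, 0], [0, 0, 0.15, 0, 0, 0], [0, 0, 0.25, 0, 0, 0], [0, 0, 0.25, 0, 0, 0], [-0.1, 0.1, 0.2, 0, 0, 0], [-0.1, 0.1, 0.1, 0, 0, 0], [0, 0, 0, 0, 0, 0]],
])

```text
clock: 25.65
tcp_pos: [0.4071, 0.1691, 0.337]
eef_rot: [-0.922, 2.998, 0.005]
contact_force: [-0.3, -0.9, -0.3]
gripper_width: 0.0318
finger_force: 0.0
```

```bash
python3 c.py 8|head -1
python3 - <<'E'
from h import *
c=cams.capture("side")
a=cv2.resize(c["img"][150:260,200:320,::-1],None,fx=4,fy=4,interpolation=2);b=cv2.imread("pics/w8.png")[60:330,0:310]
h=max(a.shape[0],b.shape[0]);f=lambda x:cv2.copyMakeBorder(x,0,h-x.shape[0],0,0,0);cv2.imwrite('pics/g8.png',np.hstack([f(a),f(b)]))
E
```

```text
25.65 [ 0.8442 -0.1028 -0.2812  0.0003 -1.3863 -1.8183] [0.4071 0.1691 0.337 ] [-0.9219  2.9976  0.0045] 124.18990460774623 [-0.3348 -0.8586 -0.2768] 0.03182093087136267
```

View pics/g8.png

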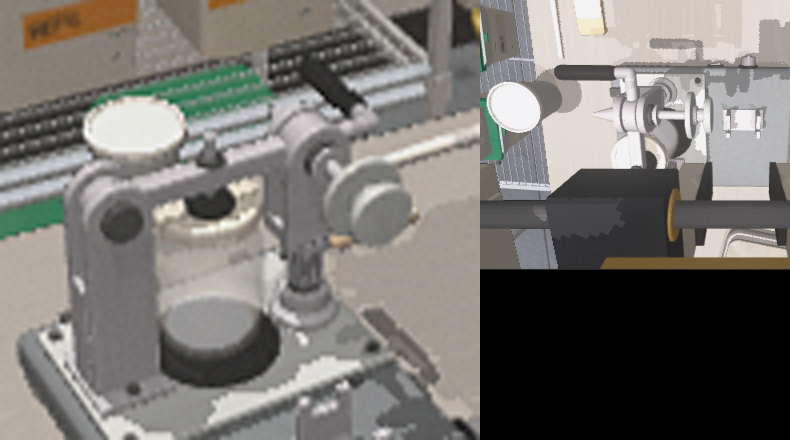

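The pin is through both ears, with its nose out at (600,115) and collar against the ear. The button stands out, the bar is clamped on the upright jar, and the robot is clear. I'll hand in.

```bash
python3 -c "
from plant import robot
print(robot.hand_in())"
```

```text
the job is handed in; nothing more can be done
None
```

The jar is clamped and upright and the ball-lock pin is home and locked (it held against a tug of about 7 N); I handed the job in at about 26 s of the 72 s limit, and no verdict came back.

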